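# Lay the retaining bar over the flow cell and set its valve

### The arm

A 6-joint arm with a two-finger parallel gripper is mounted at the origin on the work surface. World frame = base frame: x ahead of the robot, y to its left, z up, the work surface at z = 0. Lengths are in m, angles in rad, forces in N, time in s.
With the tool pointing down it reaches from about 0.35 to 0.925 m from the base axis. Payload 6.4 kg.
Tool frame: the origin (TCP) lies between the finger pads; the fingertips stand 25 mm ahead of it and the grasp point (between the pads) lies 6 mm ahead of it (r.tips_ahead is the distance from the TCP to the fingertips, in m); z points along the fingers, y is the line along which they close (so a half turn about z gives the same grasp; the last joint's range is limited). The gripper opens to 94 mm and grips with 3 to 60 N. Pads are 16 mm wide; open, the fingers measure 119 mm over their backs; the gripper's body (75 mm by 177 mm) begins 78 mm behind the grasp point.
Start: joints at [1.155, 0.245, 1.558, -0, 1.339, -0.174], TCP at [0.156, 0.631, 0.23] pointing down, gripper open.
Joint ranges: [-3.13, 3.13], [-1.02, 2.26], [0.13, 2.54], [-0.95, 4.09], [0.21, 2.88], [-2.74, 2.74]. Speed limits (rad/s): [2.57, 2.57, 3.14, 3.14, 3.14, 3.14].

### API

Orientations are given as a 3x3 rotation matrix whose columns are the frame's x, y, z axes.
In Python, from bench import r gives the robot as it stands.
- The arm moves only by the tool servo_tool, never from a script. Its argument "moves" is a list of rows, each a list of 3 entries, a list of its own where there are three numbers: the opening, from -1 (shut) to 1 (fully open), then the shift along the tool's x, y, z in mm, then the turn about the tool's z in rad. A call has exactly 5 rows; each row is the pose to reach, as a shift and turn from the pose commanded when the call began, along the tool's axes at that moment; what a row does not reach only later rows make up. A row lasts 1/8 s, in which the tool goes at most 62.5 mm and 10.7 degrees, less where a joint would pass 70% of its speed; a pose out of reach is approached as far as the arm can. A call with a gripper value outside its range is refused whole. The fingers move at their own pace and stop on an object; "newtons" is the grip in N (left out, the last holds). Time passes only in rows, so rows that repeat a pose let the fingers close, or fill a call up. It gives the time, the measured TCP pose, the force, the opening and the grip force at its end, in the units of the state.
- r.observe(): the state, without advancing time (a new reading comes with each control period).
- r.snapshot(name): name is "scene" or "top" or "wrist"; returns a dict with "pixels" (384x512x3 uint8, red, green, blue), "z_map" (384x512 float32, m along the optical axis (not along the pixel's ray), 0 where there is no reading), "intrinsics" (3x3 intrinsics, pixels), "k1" (the pictures are not rectified: a ray, as slopes to the right and down, at radius r is drawn at 1 + k1 r^2 times it, then the intrinsics apply), "pose" (4x4, takes a point from camera to world coordinates); the wrist camera has in their place "mount" (4x4, takes a point from camera to tool coordinates, whose origin is the TCP and whose axes are the flange's). Camera axes: x right, y up, looking along -z (the intrinsics and any distortion apply to the point x, -y, -z); pixel columns grow to the right and rows downward; lengths in m; the calibration is good to about 2 mm. A picture is of the moment at which its call begins: read the wrist's pose just before it.
- r.finish_job(): hands the job in; it is judged then, once.
The state is a dict: "time": time; "joints": joint angles; "joint_vel": joint speeds; "joint_efforts": joint torques, N m; "tool_pos": TCP position; "ee_rot": TCP orientation; "contact_force": force on the tool from outside, world axes, zero at the start; "ft_torque": the same for the moment, N m; "gripper_width": finger opening in m; "grip_force": force on a finger pad.
Only numpy, scipy, OpenCV 4.12 (cv2) and the standard library are available. Lean on these libraries where they do the work, as an engineer would, in place of code of your own. Each camera call takes 0.05 s, during which the arm holds its last target. There are 200 camera calls.

### The job

Take the blue retaining bar from the bench and gently lay it across the two dark saddles of the sloping console, over the amber flow cell, centred and fully down in both notches, and let go. Only then turn the yellow valve handle so that it points along the red set-marker, within about 5 degrees. Leave the bottles, beaker, wrench and blue tray where they are.

Things in the scene. Friction and masses are not known exactly. Their poses are not given: they have to be found in the camera images.
- bar: Loose blue flat bar 180 x 36 x 12 mm, 0.3 kg. A black grip rib stands on its middle: 60 mm along the bar, 18 mm wide, its top 48 mm above the bar's underside. Origin: centre of underside; y along the length, x across (close the fingers along x on the rib), z out of the rib. Same after a half turn about z. Starts flat on the bench, left or right of the console.
- seat (a point): Midway between the two dark saddles, level with their notch floors: the bar's origin belongs here. Axes: x up the deck's slope (0.45 rad, rising away from the robot), y to the left, saddle to saddle, z square to the deck. Saddles: centres 136 mm apart, 24 mm long in y; notch floor 34 mm above the deck, 42 mm wide in x, lips 19 mm high flaring outwards. The cell is 6 mm below.
- valve_pivot (a point): Point on the valve handle's turning axis at the mid height of the handle, 45 mm above the deck; the axis is the deck's z. Axes as the seat's. It lies 215 mm to -y of the seat and 15 mm up the slope.
- valve (a joint): Angle of the yellow valve handle (rad), 0 to 1.57. 0 = closed, handle along the deck's -y (to the right); grows clockwise seen from above the deck; at 1.57 it points down the slope (-x). Starts nearly closed, stays where it is left; turning takes about 2 N at the grip.
- handle_grip (a point): Grip point of the yellow handle, on its mid line, 65 mm from the pivot. The handle is a bar 90 mm long from the pivot, 16 mm wide, 22 mm high (11 mm above and below this point), its underside 34 mm above the deck. Its y axis points from the tip back to the pivot, z is square to the deck.
- marker (a joint): Angle of the red set-marker round the same axis, with the same zero and sense as the valve: the valve must be brought to this value. 0.6 to 1.1 rad.
- marker_tip (a point): Outer end of the red set-marker, 104 mm from the valve axis and 6 mm above the deck. The marker is a flat red tab, 12 mm wide, lying radially from 69 to 104 mm, with a red flag 12 x 10 mm standing on its outer end to 32 mm above the deck, just beyond the handle end. y points back to the axis. It cannot be moved.
- tray: Loose blue open tray, 90 x 160 x 50 mm, with brass fittings in it; origin under its centre. Leave alone. It stands on the other side of the console from the bar.
- blue_cap_bottle: Clear bottle with a blue cap, 70 mm diameter, 170 mm high, origin under its centre. Leave alone.
- amber_bottle: Amber bottle, 64 mm diameter, 150 mm high, origin under its centre. Leave alone.
- beaker: Glass beaker, 68 mm diameter, 85 mm high, origin under its centre. Leave alone.
- wrench: Wrench lying on the bench, 160 mm long. Leave alone.
- console: The fixed console: aluminium frame 240 x 430 mm with the sloping white deck; origin on the bench under its centre, yaw turned with it. The deck is 240 x 430 mm, the seat 100 mm to the left of its centre. Its high edge is about 157 mm above the bench, the low edge 53 mm.
There are look-alikes about, which are no part of the job. Of the things that look like the bar, the smallest one is meant.

How it is judged:
By the outcome, as a careful person would: the job done as asked, in the order asked, and still so for the second after the job is handed in, with the robot touching nothing.
It also fails if it takes over 58 s, if anything falls off the work surface, if the arm or the gripper's body presses on something with over 40 N, if the wrist force passes 120 N, or if a joint passes its speed limit or range.

## Working session

There is one attempt and no reset: what is moved stays moved. The work goes in short steps, Python scripts to look and compute and a tool call to move; the robot and the scene stay as the last step left them, time stands still between calls to the robot, and variables do not carry over. Pictures are saved under pics/ and viewed, at most 10 in all, crops included, and the job is handed in when it is done.

Besides the shell and the picture viewer there is one more tool, called after "Call:" in YAML: its name, and indented under it one key for each argument. servo_tool: Moves the arm, as the interface text tells. Its arguments: {"type":"object","properties":{"moves":{"type":"array","items":{"type":"array"}},"newtons":{"type":"number"}},"required":["moves"]}

```bash
ls; mkdir -p pics; cat > h.py <<'E'
import numpy as np, cv2
from bench import r
def snap(name):
    s=r.observe(); d=r.snapshot(name)
    if name=="wrist":
        T=np.eye(4); T[:3,:3]=s["ee_rot"]; T[:3,3]=s["tool_pos"]; d["pose"]=T@np.array(d["mount"])
    return d
def cloud(d):
    """world xyz per pixel from depth"""
    K=np.array(d["intrinsics"]);h,w=d["z_map"].shape
    k1=d["k1"]; u,v=np.meshgrid(np.arange(w),np.arange(h))
    p=cv2.undistortPoints(np.stack([u,v],-1).reshape(-1,1,2).astype(float),K,np.array([k1,0,0,0,0.])).reshape(h,w,2)
    z=d["z_map"]; P=np.stack([p[...,0]*z,-p[...,1]*z,-z],-1)
    M=np.array(d["pose"]); W=P@M[:3,:3].T+M[:3,3]; W[z<=0]=np.nan
    return W
def rays(d,uv):
    K=np.array(d["intrinsics"]);p=cv2.undistortPoints(np.array(uv,float).reshape(-1,1,2),K,np.array([d["k1"],0,0,0,0.])).reshape(-1,2)
    M=np.array(d["pose"]); D=np.c_[p[:,0],-p[:,1],-np.ones(len(p))]@M[:3,:3].T
    return M[:3,3],D
def onplane(d,uv,n,c):
    o,D=rays(d,uv); n=np.array(n,float); t=((np.array(c)-o)@n)/(D@n); return o+D*t[:,None]
E
cat > a.py <<'E'
from h import *
s=r.observe(); print({k:np.round(v,3) for k,v in s.items()})
for n in ("top","scene"):
    d=snap(n); cv2.imwrite(f"pics/{n}0.png",d["pixels"][...,::-1]); np.save(f"{n}0.npy",d,allow_pickle=True)
    print(n,np.round(d["pose"],3).tolist(),np.round(d["intrinsics"],1).tolist(),d["k1"],(d["z_map"]>0).mean())
E
python3 a.py
```

```text
pics
{'time': np.float64(0.0), 'joints': array([ 1.155,  0.246,  1.559, -0.   ,  1.339, -0.174]), 'joint_vel': array([ 0.001, -0.001, -0.001,  0.002, -0.002,  0.001]), 'joint_efforts': array([-1.0000e-03, -4.1582e+01, -3.1461e+01,  6.8000e-02,  3.3000e-02,
       -0.0000e+00]), 'tool_pos': array([0.155, 0.631, 0.229]), 'ee_rot': array([[-0.971,  0.239, -0.001],
       [ 0.239,  0.971, -0.002],
       [ 0.   , -0.002, -1.   ]]), 'contact_force': array([ 0.006,  0.685, -0.292]), 'ft_torque': array([ 0.019, -0.005, -0.034]), 'grip_force': np.float64(0.0), 'gripper_width': np.float64(0.094)}
top [[0.022, 0.993, -0.114, 0.344], [-1.0, 0.022, 0.001, -0.098], [0.003, 0.114, 0.993, 1.323], [0.0, 0.0, 0.0, 1.0]] [[401.8, 0.0, 250.1], [0.0, 401.8, 188.2], [0.0, 0.0, 1.0]] -0.11382356860376594 0.9960378011067709
scene [[0.665, -0.552, 0.503, 1.214], [0.747, 0.489, -0.451, -0.755], [0.003, 0.676, 0.737, 1.192], [0.0, 0.0, 0.0, 1.0]] [[406.7, 0.0, 254.9], [0.0, 406.7, 194.6], [0.0, 0.0, 1.0]] -0.10569196826001333 0.99359130859375
```

View pics/top0.png

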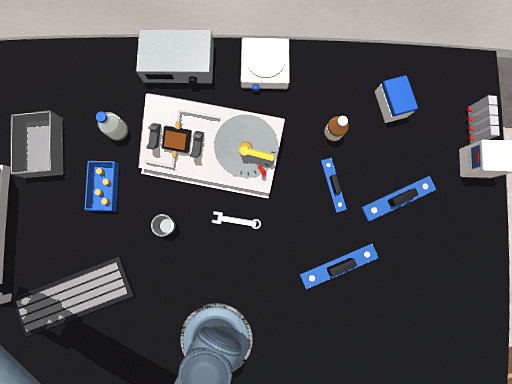

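View pics/scene0.png

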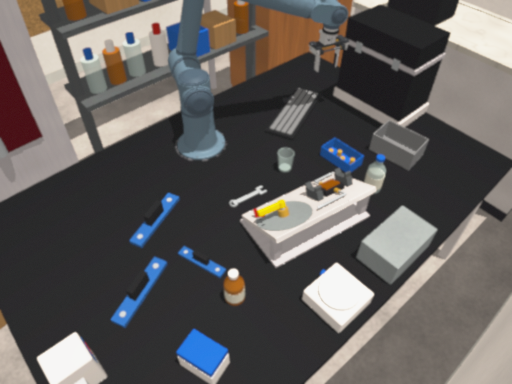

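The top view shows the small bar at about (334,185) px and the console at (212,145). The saddles are at (154,137) and (197,145), the valve pivot at (245,149), the handle tip at (275,156) and the red marker at (264,172). The two larger blue bars at (400,198) and (340,266) are the look-alikes, and the scene view agrees.

```bash
cat > m.py <<'E'
from h import *
def load(n): return np.load(f"{n}0.npy",allow_pickle=True).item()
for n in ("top","scene"):
    d=load(n); W=cloud(d); hsv=cv2.cvtColor(d["pixels"],cv2.COLOR_RGB2HSV); H,S,V=[hsv[...,i].astype(int) for i in range(3)]
    blue=((H>95)&(H<125)&(S>130)&(V>90)).astype(np.uint8)
    print("==",n)
    blue=cv2.morphologyEx(blue,cv2.MORPH_CLOSE,np.ones((9,9)) )
    for c in cv2.findContours(blue,cv2.RETR_EXTERNAL,cv2.CHAIN_APPROX_NONE)[0]:
        if cv2.contourArea(c)<150: continue
        P=onplane(d,c[:,0],[0,0,1],[0,0,.012])
        R=cv2.minAreaRect((P[:,:2]*1000).astype(np.float32)); m=np.zeros(blue.shape,np.uint8); cv2.drawContours(m,[c],-1,1,-1)
        print("blue",c[:,0].mean(0).round(),"rect",np.round(R[0],1),np.round(R[1],1),round(R[2],1),"z",np.nanpercentile(W[m>0][:,2],[10,50,95]).round(3))
    # deck: white/grey in the console area, plane fit
    X=W
    box=(X[...,0]>.33)&(X[...,0]<.75)&(X[...,1]>-.25)&(X[...,1]<.35)&(X[...,2]>.045)&(X[...,2]<.17)&(S<40)&(V>110)
    P=X[box]; best=0; rng=np.random.default_rng(0)
    for _ in range(500):
        a=P[rng.choice(len(P),3,False)]; nn=np.cross(a[1]-a[0],a[2]-a[0]); l=np.linalg.norm(nn)
        if l<1e-4: continue
        nn/=l; nn*=np.sign(nn[2])
        if abs(nn[2]-np.cos(.45))>.06: continue
        k=abs((P-a[0])@nn)<.003
        if k.sum()>best: best=k.sum(); inl=k
    c=P[inl].mean(0); nn=np.linalg.svd(P[inl]-c)[2][2]; nn*=np.sign(nn[2])
    print("deck n",nn.round(4),"tilt",np.arccos(nn[2]).round(4),"c",c.round(4),best,"yaw",np.arctan2(-nn[1],-nn[0]).round(4),"std",((P[inl]-c)@nn).std().round(5))
    np.save(f"deck_{n}.npy",np.array([nn,c]))
    for nm,mk in (("yellow",(H>20)&(H<33)&(S>150)&(V>150)),("red",((H<6)|(H>174))&(S>150)&(V>100)),("amber",(H>5)&(H<20)&(S>120))):
        for cc in cv2.findContours(mk.astype(np.uint8),cv2.RETR_EXTERNAL,cv2.CHAIN_APPROX_NONE)[0]:
            if cv2.contourArea(cc)<25: continue
            m=np.zeros(blue.shape,np.uint8); cv2.drawContours(m,[cc],-1,1,-1); Q=W[m>0]
            h=(Q-c)@nn; print(nm,cc[:,0].mean(0).round(),"area",cv2.contourArea(cc),"h",np.nanpercentile(h,[5,50,95]).round(3),"mean",np.nanmean(Q,0).round(3))
    dm=(V<75)&(S<90); hh=(W-c)@nn
    m=(dm&(hh>.02)&(hh<.07)&(W[...,1]<.35)&(W[...,1]>-.2)&(W[...,0]>.3)&(W[...,0]<.75)).astype(np.uint8)
    for cc in cv2.findContours(m,cv2.RETR_EXTERNAL,cv2.CHAIN_APPROX_NONE)[0]:
        if cv2.contourArea(cc)<40: continue
        q=np.zeros_like(m); cv2.drawContours(q,[cc],-1,1,-1); print("dark",cc[:,0].mean(0).round(),"area",cv2.contourArea(cc),"h",np.nanpercentile(hh[q>0],[5,50,95]).round(3),np.nanmean(W[q>0],0).round(3))
E
python3 m.py
```

```text
== top
blue [338. 266.] rect [ 247.3 -393.9] [ 53.6 261.1] 23.5 z [0.014 0.018 0.069]
blue [398. 198.] rect [ 473.3 -597.2] [ 55.1 261.9] 25.3 z [0.012 0.018 0.07 ]
blue [101. 186.] rect [492.9 398.6] [166.1 109.6] 0.4 z [0.002 0.01  0.051]
blue [333. 185.] rect [ 513.6 -374.1] [182.2  38.1] 16.1 z [0.008 0.012 0.031]
blue [399.  95.] rect [ 831.4 -608.8] [131.   99.2] 17.1 z [0.088 0.1   0.104]
deck n [-0.4299  0.0774  0.8996] tilt 0.452 c [0.6218 0.0249 0.108 ] 6297 yaw -0.1782 std 0.00156
yellow [256. 153.] area 201.5 h [0.037 0.055 0.058] mean [ 0.583 -0.111  0.159]
red [262. 170.] area 32.0 h [0.005 0.01  0.033] mean [ 0.54  -0.134  0.099]
amber [175. 140.] area 321.5 h [0.023 0.028 0.031] mean [0.624 0.134 0.131]
amber [338. 126.] area 216.0 h [-0.079 -0.061 -0.047] mean [ 0.683 -0.367  0.102]
dark [192. 236.] area 2418.5 h [0.021 0.035 0.057] [0.334 0.146 0.   ]
dark [179. 131.] area 52.0 h [0.018 0.022 0.025] [0.647 0.117 0.137]
== scene
blue [202. 351.] rect [ 769.6 -566.4] [133.   94.2] 17.3 z [0.095 0.099 0.103]
blue [140. 292.] rect [ 473.  -595.7] [ 62.1 266.3] 25.3 z [0
[... 1210 characters left out ...]
041  0.113]
amber [343.  28.] area 75.0 h [0.323 0.374 0.506] mean [-0.486  1.621 -0.122]
amber [281.  37.] area 2660.5 h [0.27  0.422 0.61 ] mean [-0.684  1.202 -0.14 ]
amber [346.   4.] area 59.5 h [0.506 0.557 0.583] mean [-0.672  1.874 -0.055]
amber [227.  22.] area 1282.5 h [0.523 0.622 0.711] mean [-0.701  0.728  0.106]
amber [114.   4.] area 341.5 h [0.819 0.84  0.881] mean [-0.649  0.011  0.442]
amber [72.  8.] area 389.5 h [0.825 0.867 0.975] mean [-0.738 -0.152  0.446]
amber [33. 15.] area 583.0 h [0.86  0.952 1.022] mean [-1.284 -0.22   0.273]
dark [244. 183.] area 503.5 h [0.021 0.029 0.047] [0.322 0.027 0.   ]
dark [303. 154.] area 291.0 h [0.022 0.037 0.06 ] [0.356 0.297 0.001]
```

Call:
servo_tool:
  moves:
    - [1, [-40, -40, -18], 0.17]
    - [1, [-80, -80, -36], 0.34]
    - [1, [-120, -120, -54], 0.51]
    - [1, [-160, -160, -72], 0.68]
    - [1, [-200, -200, -90], 0.85]

```text
time: 0.72
tool_pos: [0.3023, 0.3873, 0.3206]
ee_rot: [[-0.456, 0.89, -0.0], [0.89, 0.456, -0.0], [-0.0, -0.0, -1.0]]
contact_force: [1.0, 0.1, 0.2]
gripper_width: 0.0939
grip_force: 0.0
```

```bash
cat > g.py <<'E'
from h import *
import sys
def go(x,y,z,yaw=None):
    """yaw deg = heading of the tool's y axis; prints shift mm and turn rad in tool axes"""
    s=r.observe(); R=np.array(s["ee_rot"]); p=np.array(s["tool_pos"])
    d=R.T@(np.array([x,y,z])-p)*1000; cur=np.degrees(np.arctan2(R[1,1],R[0,1]))
    t=0 if yaw is None else np.radians((cur-yaw+180)%360-180)
    print("t",round(s["time"],2),"pos",p.round(4),"yaw",cur.round(2),"j",np.round(s["joints"],2),"F",np.round(s["contact_force"],1),"w",round(s["gripper_width"],4),"| shift",d.round(1),"turn",round(t,3))
if __name__=="__main__": go(*map(float,sys.argv[1:]))
E
python3 g.py .5 .06 .42 -73.8
```

```text
t 0.72 pos [0.3023 0.3873 0.3206] yaw 27.15 j [ 0.68 -0.2   1.85 -0.    1.5   0.2 ] F [1.  0.1 0.2] w 0.0939 | shift [-381.5   26.5  -99.3] turn 1.762
```

Call:
servo_tool:
  moves:
    - [1, [-56, 4, -15], 0.17]
    - [1, [-112, 8, -30], 0.34]
    - [1, [-168, 12, -45], 0.51]
    - [1, [-224, 16, -60], 0.68]
    - [1, [-280, 20, -75], 0.85]

```text
time: 1.35
tool_pos: [0.4492, 0.148, 0.3956]
ee_rot: [[0.368, 0.93, -0.0], [0.93, -0.368, 0.0], [0.0, -0.0, -1.0]]
contact_force: [0.9, 0.8, -0.6]
gripper_width: 0.0943
grip_force: 0.0
```

```bash
cat > w.py <<'E'
from h import *
import sys
n=sys.argv[1]; d=snap("wrist"); cv2.imwrite(f"pics/{n}.png",d["pixels"][...,::-1]); np.save(f"{n}.npy",d,allow_pickle=True)
print(np.round(d["mount"],3).tolist(),d["k1"])
E
python3 w.py w1; python3 g.py .51 .03 .42 -73.8
```

```text
[[0.0, 0.958, 0.286, 0.085], [1.0, 0.0, -0.001, -0.001], [-0.001, 0.286, -0.958, -0.154], [0.0, 0.0, 0.0, 1.0]] -0.047859920677980894
t 1.4 pos [0.4524 0.1434 0.3974] yaw -22.18 j [ 0.07 -0.27  1.77 -0.    1.64  0.46] F [ 1.6 -3.9  1.5] w 0.0945 | shift [-83.3  96.3 -22.1] turn 0.901
```

View pics/w1.png

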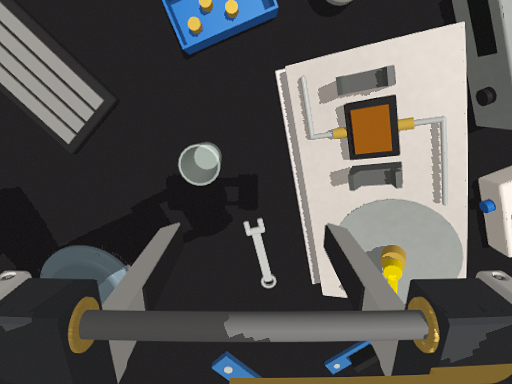

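The wrist view shows the saddles at (365,80) and (375,178) px, the amber cell at (373,130) and the valve knob at (392,262).

```bash
cat > s.py <<'E'
from h import *
nn,c=np.load("deck_top.npy")
def axes(nn):
    z=nn/np.linalg.norm(nn); x=np.array([0,0,1.])-z[2]*z; x/=np.linalg.norm(x); return np.c_[x,np.cross(z,x),z]
for n in ("w1","top0","scene0"):
    d=np.load(n+".npy",allow_pickle=True).item(); W=cloud(d); hsv=cv2.cvtColor(d["pixels"],cv2.COLOR_RGB2HSV).astype(int)
    A=axes(nn); L=(W-c)@A; near=(abs(L[...,0])<.14)&(abs(L[...,1])<.28)
    k=near&(abs(L[...,2])<.004)&(hsv[...,1]<50)&(hsv[...,2]>120)
    for _ in range(3):
        P=W[k]; cc=P.mean(0); z=np.linalg.svd(P-cc,full_matrices=False)[2][2]; z*=np.sign(z[2]); k=near&(abs((W-cc)@z)<.003)&(hsv[...,1]<50)&(hsv[...,2]>120)
    A=axes(z); cz=c-((c-cc)@z)*z; L=(W-cz)@A
    yaw=np.arctan2(A[1,0],A[0,0]); print(n,"tilt",np.arccos(z[2]).round(4),"yaw",yaw.round(4),"offset vs top",((c-cc)@z).round(4))
    # white-deck rectangle
    m=k.astype(np.uint8); m=cv2.morphologyEx(m,cv2.MORPH_OPEN,np.ones((3,3))); q=L[m>0][:,:2]; R=cv2.minAreaRect((q*1000).astype(np.float32)); print("  deck rect (local mm)",np.round(R[0],1),np.round(R[1],1),round(R[2],2),"world",(cz+A@np.r_[np.array(R[0])/1000,0]).round(4))
    am=near&(hsv[...,0]>5)&(hsv[...,0]<18)&(hsv[...,1]>130)&(L[...,2]>.015)&(L[...,2]<.035)&(L[...,1]>.03)
    a=np.median(L[am],0); print("  amber",a.round(4),am.sum())
    for sg in (1,-1):
        b=(abs(L[...,0]-a[0])<.05)&((L[...,1]-a[1])*sg>.045)&((L[...,1]-a[1])*sg<.1)
        for lo,hi in ((.026,.04),(.047,.058)):
            e=b&(L[...,2]>lo)&(L[...,2]<hi); q=L[e]
            if len(q)>5: print("  saddle",sg,(lo,hi),len(q),"x",np.percentile(q[:,0],[2,50,98]).round(4),"y",np.percentile(q[:,1],[2,50,98]).round(4),"z",np.median(q[:,2]).round(4))
    print("  amber world",(cz+A@np.r_[a[:2],.034]).round(4))
E
python3 s.py
```

```text
w1 tilt 0.452 yaw -0.1808 offset vs top -0.0007
  deck rect (local mm) [-7.1  8. ] [241.2 429.9] 0.49 world [0.6167 0.034  0.1056]
  amber [-0.0068  0.1089  0.0277] 1777
  saddle 1 (0.026, 0.04) 695 x [-0.0304 -0.008   0.0273] y [0.1642 0.176  0.1872] z 0.0341
  saddle 1 (0.047, 0.058) 343 x [-0.0428  0.0179  0.0271] y [0.1636 0.1755 0.1872] z 0.0523
  saddle -1 (0.026, 0.04) 653 x [-0.0368 -0.0062  0.0284] y [0.028  0.0419 0.0519] z 0.0335
  saddle -1 (0.047, 0.058) 269 x [-0.0421  0.0194  0.0283] y [0.028  0.0404 0.0519] z 0.0516
  amber world [0.6204 0.1359 0.1363]
top0 tilt 0.4533 yaw -0.1802 offset vs top -0.0002
  deck rect (local mm) [-4.9  7.1] [241.  429.1] 0.38 world [0.6186 0.0327 0.106 ]
  amber [-0.0052  0.1073  0.0277] 358
  saddle 1 (0.026, 0.04) 139 x [-0.0351 -0.0033  0.0303] y [0.164  0.1734 0.1861] z 0.034
  saddle 1 (0.047, 0.058) 47 x [-0.0408 -0.0313  0.0287] y [0.1642 0.1753 0.1851] z 0.0516
  saddle -1 (0.026, 0.04) 148 x [-0.0294 -0.004   0.0305] y [0.0266 0.0381 0.0507] z 0.0334
  saddle -1 (0.047, 0.058) 51 x [-0.0407 -0.0318  0.0296] y [0.0272 0.0387 0.0495] z 0.0518
  amber world [0.6217 0.134  0.1365]
scene0 tilt 0.4502 yaw -0.1814 offset vs top -0.0005
  deck rect (local mm) [-4.5  6.9] [435.6 246. ] 89.82 world [0.6188 0.0324 0.1065]
  amber [0.0056 0.1046 0.0273] 125
  saddle 1 (0.026, 0.04) 75 x [-0.0373 -0.0025  0.0302] y [0.1601 0.1671 0.1882] z 0.0337
  saddle 1 (0.047, 0.058) 30 x [-0.0392  0.0195  0.0295] y [0.1602 0.1735 0.1865] z 0.0513
  saddle -1 (0.026, 0.04) 79 x [-0.0386 -0.0052  0.0314] y [0.0242 0.03   0.0489] z 0.0336
  saddle -1 (0.047, 0.058) 33 x [-0.0391  0.0196  0.0303] y [0.0255 0.0348 0.0498] z 0.0509
  amber world [0.6309 0.1295 0.1415]
```

Call:
servo_tool:
  moves:
    - [1, [-30, 50, 0], 0.17]
    - [1, [-60, 100, 0], 0.34]
    - [1, [-90, 155, 0], 0.51]
    - [1, [-120, 210, 0], 0.68]
    - [1, [-150, 260, 0], 0.85]

```text
time: 2.02
tool_pos: [0.6376, -0.0857, 0.3946]
ee_rot: [[0.941, 0.338, -0.001], [0.338, -0.941, 0.001], [-0.001, -0.001, -1.0]]
contact_force: [0.2, -0.2, 0.4]
gripper_width: 0.0942
grip_force: 0.0
```

```bash
python3 g.py .514 -.375 .3 -73.8
```

```text
t 2.02 pos [ 0.6376 -0.0857  0.3946] yaw -70.26 j [-0.31  0.15  1.37  0.    1.62  0.92] F [ 0.2 -0.2  0.4] w 0.0942 | shift [-214.   230.6   94.6] turn 0.062
```

Call:
servo_tool:
  moves:
    - [1, [-42, 45, 10], 0.06]
    - [1, [-84, 90, 20], 0.06]
    - [1, [-126, 135, 40], 0.06]
    - [1, [-170, 180, 60], 0.06]
    - [1, [-213, 224, 90], 0.06]

```text
time: 2.65
tool_pos: [0.5168, -0.3597, 0.31]
ee_rot: [[0.958, 0.286, 0.001], [0.286, -0.958, -0.001], [0.001, 0.001, -1.0]]
contact_force: [0.2, -0.8, -0.3]
gripper_width: 0.094
grip_force: 0.0
```

Call:
servo_tool:
  moves:
    - [1, [0, 0, 0], 0]
    - [1, [0, 0, 0], 0]
    - [1, [0, 0, 0], 0]
    - [1, [0, 0, 0], 0]
    - [1, [0, 0, 0], 0]

```text
time: 3.28
tool_pos: [0.5182, -0.3575, 0.311]
ee_rot: [[0.958, 0.287, 0.001], [0.287, -0.958, -0.001], [0.0, 0.001, -1.0]]
contact_force: [-0.3, -0.0, 0.0]
gripper_width: 0.094
grip_force: 0.0
```

```bash
cat > b.py <<'E'
from h import *
import sys
n=sys.argv[1]; d=snap("wrist"); cv2.imwrite(f"pics/{n}.png",d["pixels"][...,::-1]); np.save(f"{n}.npy",d,allow_pickle=True)
W=cloud(d); hsv=cv2.cvtColor(d["pixels"],cv2.COLOR_RGB2HSV).astype(int)
near=np.hypot(W[...,0]-.514,W[...,1]+.375)<.11
for nm,k in (("bar",near&(hsv[...,0]>95)&(hsv[...,0]<125)&(hsv[...,1]>130)&(W[...,2]>.006)&(W[...,2]<.02)),("rib",near&(W[...,2]>.038)&(W[...,2]<.056))):
    q=W[k]; R=cv2.minAreaRect((q[:,:2]*1000).astype(np.float32)); print(nm,len(q),np.round(R[0],1),np.round(R[1],1),round(R[2],2),"z",np.median(q[:,2]).round(4))
E
python3 b.py b1; python3 g.py .514 -.375 .12 -73.8
```

```text
bar 1907 [ 511.5 -375.8] [179.4  35.9] 16.62 z 0.0119
rib 515 [ 512.3 -375.4] [59.1 17.9] 16.96 z 0.0478
t 3.33 pos [ 0.5181 -0.3576  0.3108] yaw -73.34 j [-0.78  0.14  1.53 -0.    1.47  0.5 ] F [-0.1 -0.4  0.2] w 0.0942 | shift [ -8.9  15.4 190.8] turn 0.008
```

View pics/b1.png

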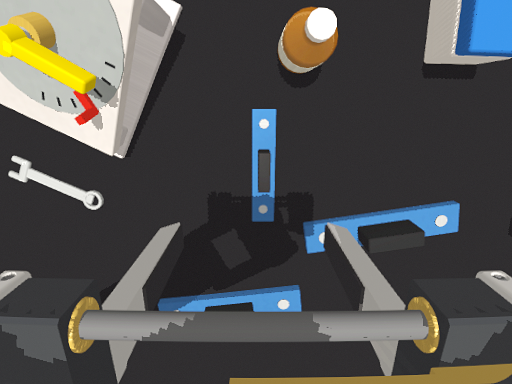

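The wrist view shows the small bar upright at (264,165) px, with its rib at (264,170). It measures 179 x 36 mm, with the bar top at 12 mm and the rib top at 48 mm, so it is the right one. The tool is already aligned across it.

Call:
servo_tool:
  moves:
    - [1, [-5, 8, 45], 0]
    - [1, [-11, 15, 95], 0]
    - [1, [-11, 15, 145], 0]
    - [1, [-11, 15, 190], 0]
    - [1, [-11, 15, 225], 0]

```text
time: 3.95
tool_pos: [0.5109, -0.375, 0.0833]
ee_rot: [[0.958, 0.286, -0.001], [0.286, -0.958, 0.001], [-0.001, -0.002, -1.0]]
contact_force: [-0.2, 0.0, 0.0]
gripper_width: 0.0942
grip_force: 0.0
```

```bash
python3 g.py .512 -.3755 .044 -73.3
```

```text
t 3.95 pos [ 0.5109 -0.375   0.0833] yaw -73.39 j [-0.81  0.37  1.69 -0.    1.08  0.47] F [-0.2  0.   0. ] w 0.0942 | shift [ 0.9  0.9 39.3] turn -0.001
```

Call:
servo_tool:
  moves:
    - [1, [1, 1, 20], 0]
    - [1, [1, 1, 37], 0]
    - [1, [1, 1, 40], 0]
    - [0, [1, 1, 40], 0]
    - [-1, [1, 1, 40], 0]
  newtons: 15

```text
time: 4.58
tool_pos: [0.5133, -0.377, 0.0468]
ee_rot: [[0.958, 0.286, 0.002], [0.286, -0.958, -0.002], [0.001, 0.002, -1.0]]
contact_force: [-0.1, 0.5, 0.4]
gripper_width: 0.0776
grip_force: 0.0
```

Call:
servo_tool:
  moves:
    - [-1, [0, 0, 0], 0]
    - [-1, [0, 0, 0], 0]
    - [-1, [0, 0, 0], 0]
    - [-1, [0, 0, 0], 0]
    - [-1, [0, 0, 0], 0]

```text
time: 5.2
tool_pos: [0.5126, -0.3763, 0.0454]
ee_rot: [[0.958, 0.286, -0.0], [0.286, -0.958, 0.0], [-0.0, -0.0, -1.0]]
contact_force: [0.0, 0.2, 0.3]
gripper_width: 0.0275
grip_force: 0.0
```

Call:
servo_tool:
  moves:
    - [-1, [0, 0, 0], 0]
    - [-1, [0, 0, 0], 0]
    - [-1, [0, 0, 0], 0]
    - [-1, [0, 0, 0], 0]
    - [-1, [0, 0, -10], 0]

```text
time: 5.82
tool_pos: [0.5117, -0.3754, 0.0542]
ee_rot: [[0.958, 0.286, -0.002], [0.286, -0.958, 0.002], [-0.002, -0.003, -1.0]]
contact_force: [-0.5, 0.2, -3.8]
gripper_width: 0.0181
grip_force: 15.0
```

```bash
python3 g.py .6 .12 .32 -10.3
```

```text
t 5.83 pos [ 0.5117 -0.3754  0.0542] yaw -73.39 j [-0.81  0.42  1.69 -0.    1.04  0.47] F [-0.5  0.2 -3.8] w 0.0181 | shift [ 225.8 -450.3 -264.9] turn -1.101
```

Call:
servo_tool:
  moves:
    - [-1, [0, 0, -35], 0]
    - [-1, [0, 0, -85], 0]
    - [-1, [0, 0, -135], 0]
    - [-1, [0, 0, -190], 0]
    - [-1, [0, 0, -240], 0]

```text
time: 6.45
tool_pos: [0.5124, -0.3761, 0.2975]
ee_rot: [[0.958, 0.286, 0.0], [0.286, -0.958, -0.0], [0.0, 0.001, -1.0]]
contact_force: [1.3, -0.6, -4.6]
gripper_width: 0.018
grip_force: 15.0
```

Call:
servo_tool:
  moves:
    - [-1, [15, -30, -15], -0.11]
    - [-1, [40, -80, -15], -0.25]
    - [-1, [67, -133, -15], -0.4]
    - [-1, [93, -187, -15], -0.55]
    - [-1, [115, -230, -15], -0.65]

```text
time: 7.08
tool_pos: [0.5568, -0.1207, 0.3104]
ee_rot: [[0.587, 0.81, -0.0], [0.81, -0.587, 0.0], [0.0, -0.0, -1.0]]
contact_force: [0.1, 0.2, -4.3]
gripper_width: 0.0176
grip_force: 15.0
```

```bash
python3 g.py .6 .12 .32 -10.3
```

```text
t 7.08 pos [ 0.5568 -0.1207  0.3104] yaw -35.91 j [-0.41  0.    1.68  0.    1.46  0.21] F [ 0.1  0.2 -4.3] w 0.0176 | shift [ 220.3 -106.2   -9.5] turn -0.447
```

Call:
servo_tool:
  moves:
    - [-1, [25, -9, -10], -0.11]
    - [-1, [55, -15, -20], -0.22]
    - [-1, [85, -20, -30], -0.34]
    - [-1, [107, -26, -40], -0.43]
    - [-1, [115, -30, -45], -0.45]

```text
time: 7.7
tool_pos: [0.6008, -0.0115, 0.3558]
ee_rot: [[0.179, 0.984, 0.0], [0.984, -0.179, -0.0], [-0.0, 0.0, -1.0]]
contact_force: [-0.2, 0.2, -3.1]
gripper_width: 0.0179
grip_force: 15.0
```

Call:
servo_tool:
  moves:
    - [-1, [0, 0, 0], 0]
    - [-1, [0, 0, 0], 0]
    - [-1, [0, 0, 0], 0]
    - [-1, [0, 0, 0], 0]
    - [-1, [0, 0, 0], 0]

```text
time: 8.32
tool_pos: [0.6007, -0.0127, 0.3554]
ee_rot: [[0.18, 0.984, -0.0], [0.984, -0.18, -0.0], [-0.0, -0.0, -1.0]]
contact_force: [-0.3, -0.1, -3.5]
gripper_width: 0.0173
grip_force: 15.0
```

```bash
python3 w.py w2; sed -i 's/("w1","top0","scene0")/sys.argv[1:]/; s/^from h import \*/from h import *\nimport sys/' s.py; python3 s.py w2; python3 g.py .6 .12 .32 -10.3
```

```text
[[0.0, 0.958, 0.287, 0.085], [1.0, 0.0, -0.001, -0.0], [-0.001, 0.287, -0.958, -0.154], [0.0, 0.0, 0.0, 1.0]] -0.047859920677980894
w2 tilt 0.4543 yaw -0.1799 offset vs top -0.0004
  deck rect (local mm) [-6.2 -9.9] [241.1 392. ] 0.65 world [0.6144 0.0162 0.1056]
  amber [-0.0052  0.1083  0.0279] 2408
  saddle 1 (0.026, 0.04) 29 x [-0.0441 -0.0386 -0.0285] y [0.1629 0.1633 0.1639] z 0.0292
  saddle -1 (0.047, 0.058) 172 x [-0.0422 -0.0347 -0.032 ] y [0.028  0.0399 0.0511] z 0.0515
  amber world [0.6217 0.135  0.1366]
t 8.38 pos [ 0.6007 -0.0127  0.3554] yaw -10.39 j [-0.21  0.06  1.54 -0.    1.54 -0.03] F [-0.2 -0.2 -3.4] w 0.0181 | shift [130.4 -24.6  35.4] turn -0.002
```

View pics/w2.png

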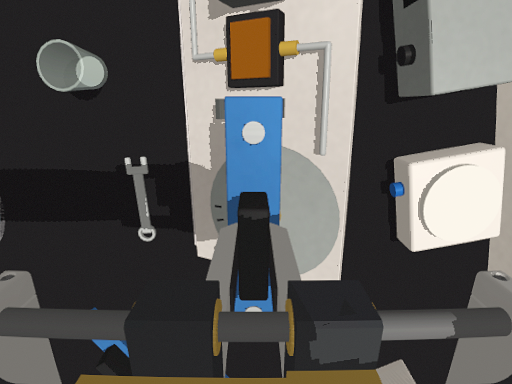

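The wrist view shows the bar held straight, with its far end at (253,97) px below the cell at (255,48). The left saddle is mostly out of frame and the right one is behind the bar. I'll check the bar's offset in the hand and go above the seat.

```bash
cat > k.py <<'E'
from h import *
import sys
d=np.load(sys.argv[1]+".npy",allow_pickle=True).item(); M=np.array(d["mount"]); d["pose"]=M; W=cloud(d); hsv=cv2.cvtColor(d["pixels"],cv2.COLOR_RGB2HSV).astype(int)
k=(hsv[...,0]>95)&(hsv[...,0]<125)&(hsv[...,1]>130)&(abs(W[...,0])<.12)&(abs(W[...,1])<.04)&(W[...,2]<.06)&(W[...,2]>0.01); q=W[k]
f=q[q[:,0]>.03]; print(len(q),"x max",np.percentile(f[:,0],[99,100]).round(4),"y",np.percentile(f[:,1],[1,99]).round(4),"z",np.median(f[:,2]).round(4),"plane slope",np.linalg.lstsq(np.c_[f[:,:2],np.ones(len(f))],f[:,2],rcond=None)[0].round(3))
for a,b in ((.035,.05),(.07,.085)):
    t=f[(f[:,0]>a)&(f[:,0]<b)]; print("mid y at",a,(np.percentile(t[:,1],[1,99]).mean()).round(4))
E
python3 k.py w2; python3 g.py .6167 .1351 .23 -10.33
```

```text
5899 x max [0.0891 0.0892] y [-0.0175  0.0169] z 0.0335 plane slope [ 0.001 -0.001  0.033]
mid y at 0.035 -0.0003
mid y at 0.07 -0.0003
t 8.38 pos [ 0.6007 -0.0127  0.3554] yaw -10.39 j [-0.21  0.06  1.54 -0.    1.54 -0.03] F [-0.2 -0.2 -3.4] w 0.0181 | shift [148.2 -10.9 125.4] turn -0.001
```

Call:
servo_tool:
  moves:
    - [-1, [35, -3, 0], 0]
    - [-1, [80, -6, 10], 0]
    - [-1, [120, -9, 40], 0]
    - [-1, [144, -11, 70], 0]
    - [-1, [149, -11, 95], 0]

```text
time: 9.0
tool_pos: [0.6163, 0.1378, 0.259]
ee_rot: [[0.178, 0.984, -0.001], [0.984, -0.178, 0.0], [-0.0, -0.001, -1.0]]
contact_force: [-0.6, -0.5, -3.3]
gripper_width: 0.018
grip_force: 15.0
```

Call:
servo_tool:
  moves:
    - [-1, [0, 0, 15], 0]
    - [-1, [0, 0, 25], 0]
    - [-1, [0, 0, 30], 0]
    - [-1, [0, 0, 30], 0]
    - [-1, [0, 0, 30], 0]

```text
time: 9.62
tool_pos: [0.6173, 0.1359, 0.2314]
ee_rot: [[0.18, 0.984, 0.002], [0.984, -0.18, 0.0], [0.0, 0.002, -1.0]]
contact_force: [1.1, -0.7, -2.6]
gripper_width: 0.0178
grip_force: 15.0
```

```bash
python3 g.py .6168 .1358 .195 -10.33; cat > v.py <<'E'
from h import *
import sys
d=snap("scene"); np.save(sys.argv[1]+".npy",d,allow_pickle=True); x0,y0,x1,y1=map(int,sys.argv[2:6])
cv2.imwrite(f"pics/{sys.argv[1]}.png",cv2.resize(d["pixels"][y0:y1,x0:x1,::-1],None,fx=5,fy=5,interpolation=cv2.INTER_CUBIC))
E
python3 v.py v1 270 130 400 230
```

```text
t 9.62 pos [0.6173 0.1359 0.2314] yaw -10.39 j [ 0.04  0.2   1.61 -0.    1.33  0.22] F [ 1.1 -0.7 -2.6] w 0.0178 | shift [-0.2 -0.5 36.4] turn -0.001
```

View pics/v1.png

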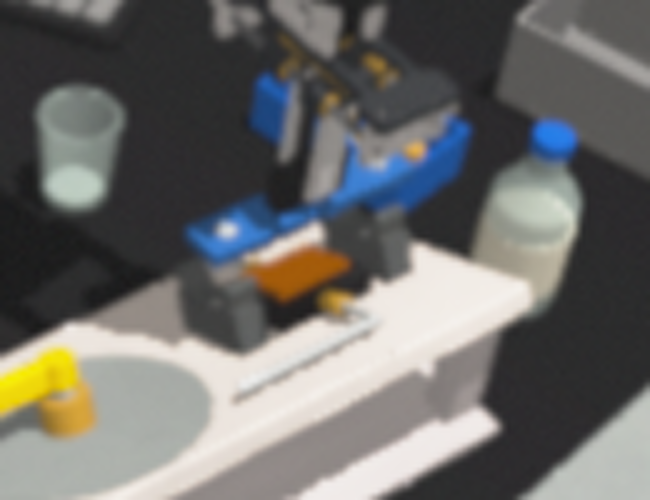

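The crop shows the bar hovering level over the saddles at about (220,300) and (370,245) px, with the cell between them. Now I'll descend slowly.

Call:
servo_tool:
  moves:
    - [-1, [0, 0, 10], 0]
    - [-1, [0, 0, 20], 0]
    - [-1, [0, 0, 29], 0]
    - [-1, [0, 0, 35], 0]
    - [-1, [0, 0, 37], 0]

```text
time: 10.3
tool_pos: [0.6165, 0.136, 0.1927]
ee_rot: [[0.18, 0.984, -0.001], [0.984, -0.18, -0.0], [-0.0, -0.001, -1.0]]
contact_force: [-0.0, -0.8, -2.3]
gripper_width: 0.018
grip_force: 15.0
```

Call:
servo_tool:
  moves:
    - [-1, [0, 0, 1], 0]
    - [-1, [0, 0, 2], 0]
    - [-1, [0, 0, 3], 0]
    - [-1, [0, 0, 4], 0]
    - [-1, [0, 0, 4], 0]

```text
time: 10.92
tool_pos: [0.6167, 0.1361, 0.1894]
ee_rot: [[0.18, 0.984, -0.0], [0.984, -0.18, 0.0], [0.0, -0.0, -1.0]]
contact_force: [-1.2, 0.6, -3.3]
gripper_width: 0.018
grip_force: 15.0
```

Call:
servo_tool:
  moves:
    - [-1, [0, 0, 0.5], 0]
    - [-1, [0, 0, 1], 0]
    - [-1, [0, 0, 1], 0]
    - [-1, [0, 0, 1.5], 0]
    - [-1, [0, 0, 1.5], 0]

```text
time: 11.55
tool_pos: [0.6169, 0.136, 0.1884]
ee_rot: [[0.18, 0.984, 0.0], [0.984, -0.18, -0.0], [0.0, 0.0, -1.0]]
contact_force: [-0.7, -1.0, -0.2]
gripper_width: 0.0179
grip_force: 15.0
```

Contact came at TCP z 0.1884 against 0.188 expected, and the weight is now off the hand. I'll open gradually so the bar tilts down onto the slope against the lower finger.

Call:
servo_tool:
  moves:
    - [-0.6, [0, 0, 0], 0]
    - [-0.58, [0, 0, 0], 0]
    - [-0.56, [0, 0, 0], 0]
    - [-0.54, [0, 0, 0], 0]
    - [-0.52, [0, 0, 0], 0]
  newtons: 5

```text
time: 12.18
tool_pos: [0.6167, 0.1361, 0.1879]
ee_rot: [[0.18, 0.984, -0.0], [0.984, -0.18, 0.0], [0.0, -0.0, -1.0]]
contact_force: [-0.4, 0.0, -2.2]
gripper_width: 0.0225
grip_force: 0.4
```

Call:
servo_tool:
  moves:
    - [-0.5, [0, 0, 0], 0]
    - [-0.48, [0, 0, 0], 0]
    - [-0.46, [0, 0, 0], 0]
    - [-0.44, [0, 0, 0], 0]
    - [-0.42, [0, 0, 0], 0]

```text
time: 12.8
tool_pos: [0.6167, 0.136, 0.1879]
ee_rot: [[0.18, 0.984, -0.0], [0.984, -0.18, -0.0], [-0.0, -0.0, -1.0]]
contact_force: [-0.7, 0.5, -1.7]
gripper_width: 0.0272
grip_force: 0.4
```

Call:
servo_tool:
  moves:
    - [-0.4, [0, 0, 0], 0]
    - [-0.38, [0, 0, 0], 0]
    - [-0.36, [0, 0, 0], 0]
    - [-0.34, [0, 0, 0], 0]
    - [-0.32, [0, 0, 0], 0]

```text
time: 13.42
tool_pos: [0.6167, 0.1361, 0.188]
ee_rot: [[0.18, 0.984, -0.0], [0.984, -0.18, 0.0], [0.0, -0.0, -1.0]]
contact_force: [-0.7, 0.0, -0.7]
gripper_width: 0.032
grip_force: 0.5
```

```bash
python3 v.py v2 270 130 400 230
```

```text
(no output)
```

View pics/v2.png

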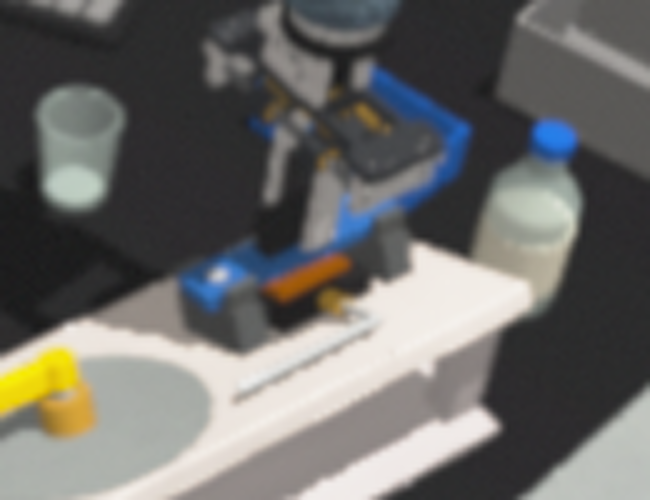

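The crop shows the bar in both notches at about (215,285) and (375,235) px and tilting down, with the rib still leaning lightly on the lower finger. I'll keep opening.

Call:
servo_tool:
  moves:
    - [-0.29, [0, 0, 0], 0]
    - [-0.26, [0, 0, 0], 0]
    - [-0.23, [0, 0, 0], 0]
    - [-0.2, [0, 0, 0], 0]
    - [-0.17, [0, 0, 0], 0]

```text
time: 14.1
tool_pos: [0.6167, 0.1361, 0.1879]
ee_rot: [[0.18, 0.984, -0.0], [0.984, -0.18, 0.0], [-0.0, -0.0, -1.0]]
contact_force: [-0.8, -0.1, -0.7]
gripper_width: 0.0391
grip_force: 0.5
```

Call:
servo_tool:
  moves:
    - [-0.1, [0, 0, 0], 0]
    - [0, [0, 0, 0], 0]
    - [0.1, [0, 0, 0], 0]
    - [0.2, [0, 0, 0], 0]
    - [0.3, [0, 0, 0], 0]

```text
time: 14.72
tool_pos: [0.6172, 0.136, 0.1883]
ee_rot: [[0.18, 0.984, 0.001], [0.984, -0.18, -0.0], [0.0, 0.001, -1.0]]
contact_force: [-0.2, -0.1, -0.1]
gripper_width: 0.0604
grip_force: 0.0
```

Call:
servo_tool:
  moves:
    - [0.3, [0, 0, -15], 0]
    - [0.3, [0, 0, -45], 0]
    - [0.3, [0, 0, -85], 0]
    - [0.3, [0, 0, -125], 0]
    - [0.3, [-20, 0, -160], 0]

```text
time: 15.35
tool_pos: [0.6134, 0.1169, 0.3513]
ee_rot: [[0.178, 0.984, 0.003], [0.984, -0.178, 0.0], [0.001, 0.003, -1.0]]
contact_force: [0.7, 0.6, 0.6]
gripper_width: 0.0611
grip_force: 0.0
```

Call:
servo_tool:
  moves:
    - [0.3, [-40, 0, 0], 0]
    - [0.3, [-90, 0, 0], 0]
    - [0.3, [-130, 0, 0], 0]
    - [0.3, [-150, 0, 0], 0]
    - [0.3, [-150, 0, 0], 0]

```text
time: 15.98
tool_pos: [0.5862, -0.0318, 0.3487]
ee_rot: [[0.182, 0.983, 0.001], [0.983, -0.182, 0.0], [0.0, 0.001, -1.0]]
contact_force: [0.2, 0.1, 0.3]
gripper_width: 0.061
grip_force: 0.0
```

```bash
python3 w.py w3; cat > c.py <<'E'
from h import *
import sys
nn,c=np.load("deck_top.npy"); z=nn; x=np.array([0,0,1.])-z[2]*z; x/=np.linalg.norm(x); A=np.c_[x,np.cross(z,x),z]; S=np.array([.6211,.1343,.1363])
for n in sys.argv[1:]:
    if n in("top","scene"): d=snap(n)
    else: d=np.load(n+".npy",allow_pickle=True).item()
    L=(cloud(d)-S)@A; hsv=cv2.cvtColor(d["pixels"],cv2.COLOR_RGB2HSV).astype(int)
    k=(hsv[...,0]>95)&(hsv[...,0]<125)&(hsv[...,1]>130)&(abs(L[...,0])<.035)&(abs(L[...,1])<.11)&(abs(L[...,2])<.04)
    q=L[k]; pl=np.linalg.lstsq(np.c_[q[:,:2],np.ones(len(q))],q[:,2],rcond=None)[0]; R=cv2.minAreaRect((q[:,:2]*1000).astype(np.float32))
    print(n,len(q),"plane",pl.round(4),"rect",np.round(R[0],1),np.round(R[1],1),round(R[2],1))
E
python3 c.py w3 top scene
```

```text
[[0.0, 0.958, 0.287, 0.085], [1.0, 0.0, -0.001, -0.0], [-0.001, 0.287, -0.958, -0.154], [0.0, 0.0, 0.0, 1.0]] -0.047859920677980894
w3 2212 plane [-0.01   -0.0029  0.0107] rect [ -9.2 -31.9] [ 50.1 112. ] 0.4
top 194 plane [-0.0301  0.0006  0.0114] rect [-0.1 55.4] [70.2 37.1] 89.1
scene 178 plane [-0.0579 -0.0051  0.0103] rect [ 1.8 -0.2] [ 47.5 184.8] 6.0
```

View pics/w3.png

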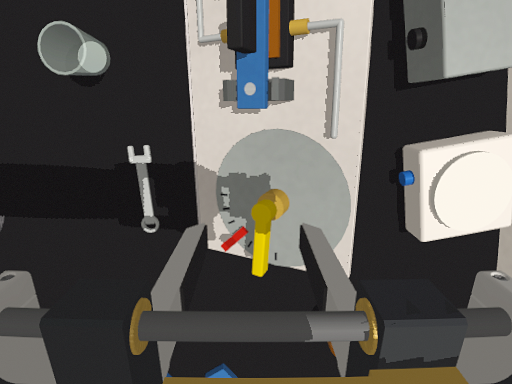

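The wrist view shows the bar down in the right saddle at (258,90) px, the handle from (275,200) to (260,272), and the marker at (235,239). Next I'll refine the seating and the two angles.

```bash
cat > e.py <<'E'
from h import *
import sys
nn,c=np.load("deck_top.npy"); z=nn; x=np.array([0,0,1.])-z[2]*z; x/=np.linalg.norm(x); A=np.c_[x,np.cross(z,x),z]; S=np.array([.6211,.1343,.1363])
PV=S+A@np.array([.015,-.215,.011])
print("pivot",PV.round(4))
for n in sys.argv[1:]:
    d=snap(n) if n in("top","scene","wrist") else np.load(n+".npy",allow_pickle=True).item()
    W=cloud(d); L=(W-S)@A; P=(W-PV)@A; hsv=cv2.cvtColor(d["pixels"],cv2.COLOR_RGB2HSV).astype(int); H,Sa,V=hsv[...,0],hsv[...,1],hsv[...,2]
    k=(H>95)&(H<125)&(Sa>130)&(abs(L[...,0])<.03)&(abs(L[...,1])<.11)&(abs(L[...,2]-.012)<.005); q=L[k]
    if len(q)>20:
        pl=np.linalg.lstsq(np.c_[q[:,:2],np.ones(len(q))],q[:,2],rcond=None)[0]; print(n,"bar",len(q),"plane",pl.round(4),"x",np.percentile(q[:,0],[1,99]).round(4),"y",np.percentile(q[:,1],[1,99]).round(4))
    near=np.hypot(P[...,0],P[...,1])<.13
    ye=near&(H>20)&(H<34)&(Sa>140)&(abs(P[...,2]-.011)<.004); q=P[ye]
    far=q[np.hypot(q[:,0],q[:,1])>.03]
    vx,vy,x0,y0=cv2.fitLine(far[:,:2].astype(np.float32),cv2.DIST_L2,0,.01,.01).ravel()
    if vx*x0+vy*y0<0: vx,vy=-vx,-vy
    ang=lambda a,b: np.arctan2(-a,-b)   # 0 along -y, grows towards -x
    print(n,"handle",len(far),"line ang",ang(vx,vy).round(4),"via pivot",ang(x0,y0).round(4),"rmax",np.hypot(q[:,0],q[:,1]).max().round(4),"h",np.median(q[:,2]).round(4))
    re=near&((H<7)|(H>172))&(Sa>140)&(V>80); q=P[re]; rr=np.hypot(q[:,0],q[:,1])
    tab=q[(q[:,2]<-.034)]; fl=q[q[:,2]>-.034]
    for nm,t in (("tab",tab),("flag",fl)):
        if len(t)>3: m=np.median(t,0); a=ang(t[:,0],t[:,1]); print(n,nm,len(t),"ang mean",a.mean().round(4),"range",a.min().round(3),a.max().round(3),"r",np.hypot(t[:,0],t[:,1]).min().round(4),np.hypot(t[:,0],t[:,1]).max().round(4),"z",m[2].round(4))
    if len(tab)>8:
        R=cv2.minAreaRect((tab[:,:2]*1000).astype(np.float32)); cx,cy=R[0]; print("  tab rect",np.round(R[0],1),np.round(R[1],1),round(R[2],1),"ang centre",ang(cx,cy).round(4))
E
python3 e.py w3 top b1 top0 2>&1
```

```text
pivot [ 0.5915 -0.0788  0.1527]
w3 bar 2024 plane [-0.0248  0.009   0.012 ] x [-0.0199  0.0154] y [-0.0877  0.0216]
w3 handle 436 line ang 0.0789 via pivot 0.0489 rmax 0.0883 h 0.0098
w3 tab 131 ang mean 0.7765 range 0.695 0.852 r 0.0685 0.1275 z -0.037
w3 flag 96 ang mean 0.7722 range 0.717 0.827 r 0.0929 0.1033 z -0.018
  tab rect [-69.1 -69.5] [59.  11.8] 43.8 ang centre 0.7829
top bar 180 plane [-0.033  -0.0113  0.0124] x [-0.0176  0.018 ] y [0.0221 0.0882]
top handle 45 line ang 0.0963 via pivot 0.0866 rmax 0.0873 h 0.0098
top tab 29 ang mean 0.7604 range 0.695 0.881 r 0.0694 0.106 z -0.038
top flag 17 ang mean 0.7559 range 0.698 0.806 r 0.0764 0.102 z -0.0184
  tab rect [-61.8 -63.2] [38.3 14. ] 32.0 ang centre 0.7746
b1 handle 847 line ang 0.0771 via pivot 0.0447 rmax 0.0909 h 0.01
b1 tab 218 ang mean 0.7497 range 0.683 0.854 r 0.0698 0.1069 z -0.0371
b1 flag 179 ang mean 0.7298 range 0.69 0.836 r 0.0938 0.1039 z -0.0187
  tab rect [-61.4 -64.1] [37.2 15.6] 40.5 ang centre 0.7641
top0 handle 90 line ang 0.0517 via pivot 0.0407 rmax 0.0879 h 0.0102
top0 tab 27 ang mean 0.7682 range 0.696 0.881 r 0.0693 0.1059 z -0.037
top0 flag 19 ang mean 0.7397 range 0.678 0.8 r 0.0748 0.1019 z -0.0163
  tab rect [-61.6 -63.4] [38.5 14.3] 31.8 ang centre 0.7713
```

Call:
servo_tool:
  moves:
    - [0.3, [30, 0, -10], 0]
    - [0.3, [65, 0, -20], 0]
    - [0.3, [90, 0, -30], 0]
    - [0.3, [100, 0, -30], 0]
    - [0.3, [100, 0, -30], 0]

```text
time: 16.8
tool_pos: [0.604, 0.0679, 0.3773]
ee_rot: [[0.178, 0.984, -0.001], [0.984, -0.178, -0.0], [-0.0, -0.001, -1.0]]
contact_force: [0.6, 0.3, -0.9]
gripper_width: 0.0611
grip_force: 0.0
```

Call:
servo_tool:
  moves:
    - [0, [0, 0, 0], 0]
    - [-0.3, [0, 0, 0], 0]
    - [-0.3, [0, 0, 0], 0]
    - [-0.3, [0, 0, 0], 0]
    - [-0.3, [0, 0, 0], 0]

```text
time: 17.42
tool_pos: [0.6042, 0.0671, 0.378]
ee_rot: [[0.18, 0.984, 0.0], [0.984, -0.18, -0.0], [-0.0, 0.0, -1.0]]
contact_force: [0.2, -0.6, 0.4]
gripper_width: 0.0328
grip_force: 0.0
```

```bash
python3 w.py w4 >/dev/null; cat > f.py <<'E'
from h import *
import sys
nn,c=np.load("deck_top.npy"); z=nn; x=np.array([0,0,1.])-z[2]*z; x/=np.linalg.norm(x); A=np.c_[x,np.cross(z,x),z]; S=np.array([.6211,.1343,.1363])
d=np.load(sys.argv[1]+".npy",allow_pickle=True).item()
L=(cloud(d)-S)@A; hsv=cv2.cvtColor(d["pixels"],cv2.COLOR_RGB2HSV).astype(int); H,Sa,V=hsv[...,0],hsv[...,1],hsv[...,2]
fit=lambda q: (np.linalg.lstsq(np.c_[q[:,:2],np.ones(len(q))],q[:,2],rcond=None)[0].round(4),len(q))
dk=(Sa<50)&(V>140)&(abs(L[...,2]+.034)<.004)&(abs(L[...,0])<.11)&(abs(L[...,1])<.12); print("deck",fit(L[dk]))
b=(H>95)&(H<125)&(Sa>130)&(abs(L[...,1])<.1)&(abs(L[...,2]-.012)<.006)&(abs(L[...,0])<.03); q=L[b]; print("bar x",np.percentile(q[:,0],[1,99]).round(4),"y",np.percentile(q[:,1],[.5,99.5]).round(4))
for nm,k in (("all",b),("inner",b&(abs(L[...,0]+.001)<.013)),("left",b&(abs(L[...,0]+.001)<.013)&(L[...,1]>0)),("right",b&(abs(L[...,0]+.001)<.013)&(L[...,1]<0))): print(nm,fit(L[k]))
rb=(V<70)&(L[...,2]>.043)&(L[...,2]<.055)&(abs(L[...,0])<.03)&(abs(L[...,1])<.045); q=L[rb]; R=cv2.minAreaRect((q[:,:2]*1000).astype(np.float32)); print("rib top",len(q),np.round(R[0],1),np.round(R[1],1),round(R[2],1),fit(q))
sd=(V<110)&(Sa<60)&(abs(L[...,0])<.045)&(abs(abs(L[...,1])-.068)<.02)&(L[...,2]>.013)&(L[...,2]<.022)
for s in (1,-1):
    for t in (1,-1):
        q=L[sd&(L[...,1]*s>0)&(L[...,0]*t>.015)]
        if len(q)>5: print("lip",s,t,len(q),"x",np.percentile(q[:,0],[2,98]).round(4),"y",np.percentile(q[:,1],[2,98]).round(4))
E
python3 f.py w4
```

```text
deck (array([ 0.    ,  0.0034, -0.034 ]), 15776)
bar x [-0.0194  0.0159] y [-0.0868  0.0894]
all (array([-0.0299,  0.0035,  0.0117]), 2731)
inner (array([0.0014, 0.0033, 0.0119]), 1781)
left (array([-0.0037, -0.0016,  0.0122]), 1009)
right (array([-0.0028,  0.0099,  0.0123]), 772)
rib top 739 [-1.8  0.8] [18.5 59.3] 0.2 (array([-0.0868,  0.0025,  0.0474]), 739)
lip 1 1 29 x [0.0247 0.0331] y [0.0559 0.0763]
lip 1 -1 172 x [-0.037  -0.0273] y [0.056  0.0784]
lip -1 1 48 x [0.0277 0.0343] y [-0.0777 -0.056 ]
lip -1 -1 128 x [-0.0354 -0.0262] y [-0.0795 -0.0567]
```

View pics/w4.png

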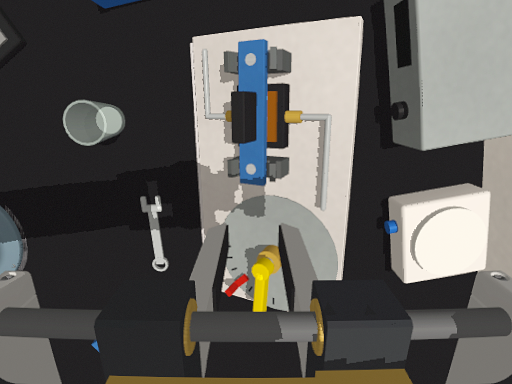

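The wrist view shows the bar lying straight across both saddles at (258,62) and (256,168) px, over the cell. The inner-face fit puts it flat to 0.2°, with its top at 12 mm, centred within 2 mm and released. Next is the valve: the handle is at about 0.06 rad and the marker at about 0.77.

```bash
cat > p.py <<'E'
from h import *
import sys
nn,c=np.load("deck_top.npy"); z=nn; x=np.array([0,0,1.])-z[2]*z; x/=np.linalg.norm(x); A=np.c_[x,np.cross(z,x),z]
PV=np.array([.5915,-.0788,.1527]); s=r.observe(); R=np.array(s["ee_rot"]); p=np.array(s["tool_pos"]); cur=np.arctan2(R[1,1],R[0,1])
print("pos",p.round(4),"yaw",np.degrees(cur).round(1),"F",np.round(s["contact_force"],1))
for th in map(float,sys.argv[1:]):
    g=PV+A@np.array([-np.sin(th),-np.cos(th),0])*.065; t=A@np.array([np.cos(th),-np.sin(th),0])  # uphill tangent
    yaw=np.arctan2(t[1],t[0]); q=g+[0,0,.006]; print(th,"TCP",q.round(4),"yaw",np.degrees(yaw).round(1),"shift",(R.T@(q-p)*1000).round(1),"turn",((cur-yaw+np.pi)%(2*np.pi)-np.pi).round(3))
E
python3 p.py .08
```

```text
pos [0.6041 0.0671 0.378 ] yaw -10.4 F [ 0.1 -0.5 -0.5]
0.08 TCP [ 0.5754 -0.1417  0.1564] yaw -15.3 shift [-210.6    9.4  221.5] turn 0.086
```

Call:
servo_tool:
  moves:
    - [-0.36, [-45, 2, 0], 0.02]
    - [-0.36, [-95, 4, 5], 0.04]
    - [-0.36, [-150, 6, 30], 0.06]
    - [-0.36, [-195, 8, 60], 0.086]
    - [-0.36, [-211, 9, 90], 0.086]

```text
time: 18.1
tool_pos: [0.5745, -0.1444, 0.2872]
ee_rot: [[0.267, 0.964, 0.0], [0.964, -0.267, -0.0], [-0.0, 0.0, -1.0]]
contact_force: [0.4, 0.5, -0.5]
gripper_width: 0.0304
grip_force: 0.0
```

Call:
servo_tool:
  moves:
    - [-0.32, [0, 0, 20], 0]
    - [-0.32, [0, 0, 40], 0]
    - [-0.32, [0, 0, 60], 0]
    - [-0.32, [0, 0, 75], 0]
    - [-0.32, [0, 0, 80], 0]

```text
time: 18.73
tool_pos: [0.5748, -0.1414, 0.2068]
ee_rot: [[0.263, 0.965, -0.001], [0.965, -0.263, 0.001], [0.0, -0.001, -1.0]]
contact_force: [0.9, 0.2, 0.7]
gripper_width: 0.0321
grip_force: 0.0
```

```bash
python3 p.py .08
```

```text
pos [ 0.5748 -0.1414  0.2068] yaw -15.3 F [0.9 0.2 0.7]
0.08 TCP [ 0.5754 -0.1417  0.1564] yaw -15.3 shift [-0.2  0.8 50.3] turn 0.001
```

Call:
servo_tool:
  moves:
    - [-0.32, [0, 1, 8], 0]
    - [-0.32, [0, 1, 18], 0]
    - [-0.32, [0, 1, 28], 0]
    - [-0.32, [0, 1, 38], 0]
    - [-0.32, [0, 1, 46], 0]

```text
time: 19.35
tool_pos: [0.5758, -0.1422, 0.1611]
ee_rot: [[0.264, 0.965, -0.001], [0.965, -0.264, 0.0], [0.0, -0.001, -1.0]]
contact_force: [-0.7, -0.1, -0.6]
gripper_width: 0.032
grip_force: 0.0
```

```bash
python3 p.py .2 .35 .5 .65 .77 .85 .95
```

```text
pos [ 0.5758 -0.1422  0.1611] yaw -15.3 F [-0.7 -0.1 -0.6]
0.2 TCP [ 0.5688 -0.1394  0.1531] yaw -22.9 shift [ 0.8 -7.5  8. ] turn 0.133
0.35 TCP [ 0.5609 -0.1353  0.149 ] yaw -32.3 shift [  2.7 -16.1  12.1] turn 0.297
0.5 TCP [ 0.5538 -0.13    0.1451] yaw -41.5 shift [  6.  -24.5  16. ] turn 0.457
0.65 TCP [ 0.5475 -0.1235  0.1415] yaw -50.4 shift [ 10.6 -32.2  19.6] turn 0.613
0.77 TCP [ 0.5432 -0.1175  0.1389] yaw -57.4 shift [ 15.2 -38.   22.2] turn 0.734
0.85 TCP [ 0.5407 -0.1132  0.1374] yaw -61.9 shift [ 18.7 -41.5  23.8] turn 0.813
0.95 TCP [ 0.538  -0.1076  0.1356] yaw -67.5 shift [ 23.4 -45.6  25.5] turn 0.91
```

Call:
servo_tool:
  moves:
    - [-0.32, [0.5, -4, 3], 0.06]
    - [-0.32, [1, -8, 5], 0.13]
    - [-0.32, [2, -12, 7], 0.21]
    - [-0.32, [3, -16, 9], 0.3]
    - [-0.32, [4, -20, 11], 0.38]

```text
time: 19.98
tool_pos: [0.5584, -0.1331, 0.1508]
ee_rot: [[0.605, 0.796, 0.002], [0.796, -0.605, -0.0], [0.001, 0.002, -1.0]]
contact_force: [2.1, 0.0, -0.6]
gripper_width: 0.0318
grip_force: 1.1
```

```bash
python3 p.py .5 .58 .65 .72 .77 .85
```

```text
pos [ 0.5584 -0.1331  0.1508] yaw -37.2 F [ 2.1  0.  -0.6]
0.5 TCP [ 0.5538 -0.13    0.1451] yaw -41.5 shift [-0.3 -5.5  5.7] turn 0.074
0.58 TCP [ 0.5503 -0.1266  0.1431] yaw -46.3 shift [  0.2 -10.3   7.7] turn 0.158
0.65 TCP [ 0.5475 -0.1235  0.1415] yaw -50.4 shift [  1.1 -14.5   9.3] turn 0.23
0.72 TCP [ 0.5449 -0.1201  0.14  ] yaw -54.5 shift [  2.2 -18.6  10.8] turn 0.301
0.77 TCP [ 0.5432 -0.1175  0.1389] yaw -57.4 shift [  3.2 -21.5  11.9] turn 0.351
0.85 TCP [ 0.5407 -0.1132  0.1374] yaw -61.9 shift [  5.  -26.1  13.4] turn 0.43
```

Contact force is 2 N and the handle is turning. I'll continue to 0.77.

Call:
servo_tool:
  moves:
    - [-0.32, [0, -5, 3], 0.074]
    - [-0.32, [0, -10, 5], 0.158]
    - [-0.32, [1, -14, 6], 0.23]
    - [-0.32, [2, -18, 8], 0.3]
    - [-0.32, [3, -21.5, 9], 0.35]

```text
time: 20.6
tool_pos: [0.543, -0.118, 0.1419]
ee_rot: [[0.841, 0.541, 0.002], [0.541, -0.841, -0.001], [0.001, 0.002, -1.0]]
contact_force: [2.0, -1.6, -1.9]
gripper_width: 0.032
grip_force: 1.1
```

Call:
servo_tool:
  moves:
    - [-0.36, [0, 0, 0], 0]
    - [-0.4, [0, 0, 0], 0]
    - [-0.45, [0, 0, 0], 0]
    - [-0.5, [0, 0, 0], 0]
    - [-0.5, [0, 0, 0], 0]

```text
time: 21.22
tool_pos: [0.5423, -0.1179, 0.1419]
ee_rot: [[0.84, 0.543, -0.0], [0.543, -0.84, -0.0], [-0.0, 0.0, -1.0]]
contact_force: [0.7, -2.4, -1.8]
gripper_width: 0.0237
grip_force: 1.1
```

```bash
python3 p.py .77; python3 e.py top scene wrist
```

```text
pos [ 0.5423 -0.1179  0.1419] yaw -57.1 F [ 0.7 -2.4 -1.8]
0.77 TCP [ 0.5432 -0.1175  0.1389] yaw -57.4 shift [0.9 0.1 3. ] turn 0.004
pivot [ 0.5915 -0.0788  0.1527]
top bar 446 plane [-0.0088  0.0008  0.0116] x [-0.0182  0.0179] y [-0.0876  0.0876]
top handle 6 line ang 2.0698 via pivot 0.7192 rmax 0.0866 h 0.0107
top flag 10 ang mean 0.6865 range 0.277 0.802 r 0.0717 0.0992 z -0.0143
scene bar 144 plane [-0.0371  0.0043  0.0117] x [-0.0139  0.0254] y [-0.0926  0.0921]
scene handle 11 line ang 1.8752 via pivot 0.6772 rmax 0.0468 h 0.01
scene tab 21 ang mean 0.7161 range 0.63 0.853 r 0.0719 0.1004 z -0.0374
scene flag 14 ang mean 0.722 range 0.654 0.782 r 0.0937 0.1032 z -0.0232
  tab rect [-55.8 -64.2] [30.9 14.2] 59.9 ang centre 0.7149
wrist bar 528 plane [0.0229 0.2678 0.0344] x [-0.0208 -0.0072] y [-0.0901 -0.0793]
wrist handle 1865 line ang 0.7791 via pivot 0.7577 rmax 0.0904 h 0.0102
wrist tab 175 ang mean 0.7475 range 0.687 0.819 r 0.0685 0.0949 z -0.0372
wrist flag 29 ang mean 0.7197 range 0.71 0.737 r 0.0939 0.1039 z -0.0141
  tab rect [-55.2 -60.1] [26.   9.2] 50.8 ang centre 0.743
```

Call:
servo_tool:
  moves:
    - [-0.42, [0, 0, 0], 0]
    - [-0.36, [0, 0, 0], 0]
    - [-0.32, [0, 0, -3], 0]
    - [-0.32, [0, 0, -15], 0]
    - [-0.32, [0, 0, -35], 0]

```text
time: 22.0
tool_pos: [0.5421, -0.1176, 0.1775]
ee_rot: [[0.84, 0.543, -0.001], [0.543, -0.84, 0.0], [-0.0, -0.001, -1.0]]
contact_force: [0.2, 0.1, 0.4]
gripper_width: 0.0319
grip_force: 0.0
```

Call:
servo_tool:
  moves:
    - [-0.32, [-10, 0, -50], 0]
    - [-0.32, [-40, 0, -90], 0]
    - [-0.32, [-70, 0, -120], 0]
    - [-0.32, [-90, 0, -140], 0]
    - [-0.32, [-90, 0, -140], 0]

```text
time: 22.62
tool_pos: [0.4671, -0.1675, 0.3198]
ee_rot: [[0.841, 0.541, 0.005], [0.541, -0.841, -0.003], [0.002, 0.005, -1.0]]
contact_force: [0.6, -0.3, 0.4]
gripper_width: 0.0317
grip_force: 0.0
```

Call:
servo_tool:
  moves:
    - [-0.32, [0, 0, 0], 0]
    - [-0.32, [0, 0, 0], 0]
    - [-0.32, [0, 0, 0], 0]
    - [-0.32, [0, 0, 0], 0]
    - [-0.32, [0, 0, 0], 0]

```text
time: 23.25
tool_pos: [0.4669, -0.1665, 0.3168]
ee_rot: [[0.84, 0.543, -0.0], [0.543, -0.84, 0.0], [-0.0, -0.0, -1.0]]
contact_force: [-0.9, -0.3, -0.0]
gripper_width: 0.0319
grip_force: 0.0
```

```bash
python3 w.py w5 >/dev/null; python3 e.py w5 top scene
```

```text
pivot [ 0.5915 -0.0788  0.1527]
w5 handle 787 line ang 0.7772 via pivot 0.758 rmax 0.0891 h 0.0101
w5 tab 132 ang mean 0.7325 range 0.683 0.783 r 0.0688 0.1011 z -0.0369
w5 flag 103 ang mean 0.7363 range 0.699 0.821 r 0.0939 0.1042 z -0.0146
  tab rect [-57.1 -62.8] [32.2  7.6] 46.5 ang centre 0.7376
top bar 448 plane [-0.0156  0.0012  0.0117] x [-0.0188  0.0175] y [-0.0875  0.0875]
top handle 14 line ang 1.3741 via pivot 0.8126 rmax 0.0413 h 0.0099
scene bar 140 plane [-0.0327  0.0047  0.0119] x [-0.0136  0.0235] y [-0.0924  0.0889]
scene handle 43 line ang 0.7947 via pivot 0.7176 rmax 0.0906 h 0.0096
scene tab 25 ang mean 0.716 range 0.633 0.849 r 0.0711 0.1006 z -0.0366
scene flag 14 ang mean 0.7143 range 0.637 0.773 r 0.0849 0.1015 z -0.0229
  tab rect [-56.6 -64. ] [30.7 15. ] 55.0 ang centre 0.7245
```

View pics/w5.png

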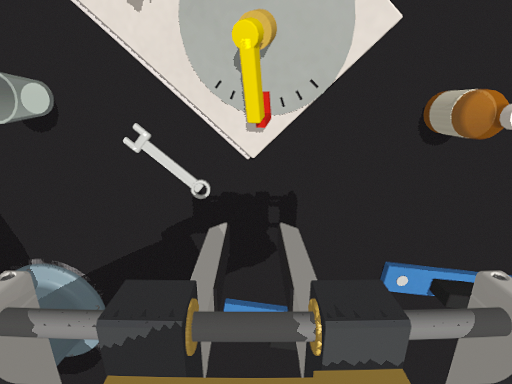

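The wrist view shows the handle lying from (247,35) to (257,118) px, with the red marker just under and beyond its end at (263,108). The handle is at about 0.777 rad and the marker at about 0.78. The top view shows the bar still seated, and the gripper is clear.

```bash
python3 -c "
from bench import r
print(r.finish_job())"
```

```text
the job is handed in; nothing more can be done
None
```

I handed the job in at about 23 s: the bar is flat in both notches, centred within about 2 mm and released, and the valve was then turned to about 0.777 rad against the marker's 0.78 (my camera readings; no verdict was returned).

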